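# Load the sewing template on the carriage pins

### The job

The flat sewing template lying on the machine's steel bed is too thin to be picked up where it is. Slide it towards the robot until its tab hangs out over the bed's front edge, pinch it by the tab there, and lay it on the transfer carriage with its round hole and its slot down over the two upright pins together, flat on the pad and with the tab towards the robot. Do not let it fall, and leave the other things where they are.

Things in the scene. Friction and masses are not known exactly. Their poses are not given: they have to be found in the camera images.
- template_middle (a point): the sewing template, a loose flat plate of brown resin laminate 2.5 mm thick, about 45 g: body 90 mm (x) by 110 mm (y), with a tab 50 mm long (x) and 44 mm wide sticking out from the middle of its -x side. This point: middle of the body, half-way up. x points away from the tab, y left seen from the tab end, z up. It starts flat and wholly on the bed, tab roughly towards the robot
- template_tab (a point): middle of the template's tab, half-way up, 70 mm from the body's middle along -x (the tab reaches 25 mm either side of it in x, 22 mm in y); axes as the template. Next to the tab the body has a rectangular stitching window, 36 mm (x) by 60 mm (y), centred 16 mm from the body's middle towards the tab; from x = 2 to 26 mm the body is solid over its whole width
- template_round_hole (a point): centre of the template's round hole, 10.5 mm across, half-way up the thickness; in the template's axes at x = 32 mm, y = +35 mm from its middle
- template_slot (a point): centre of the template's slot, 10.5 mm (x) by 15 mm (y), half-way up the thickness; in the template's axes at x = 32 mm, y = -35 mm from its middle
- machine: the sewing machine, fixed. Its polished, slippery steel bed is flat, 220 mm wide, its top 100 mm above the table; it runs from a free end 140 mm right (-y) of the origin to 560 mm left of it. The head and arm hang over the bed from 200 mm left of the origin onwards. Origin on the table, straight under point bed_front_edge; same axes
- bed_front_edge (a point): a point on the front (robot side) upper edge of the bed. x points square across the bed away from the robot, y along the edge to the left, z up. A 45 mm skirt goes straight down from the edge; before it there is free room down to the table
- carriage: the transfer carriage, fixed. Its flat dark metal pad, 100 mm above the table, is 125 mm wide (y) and reaches from 66 mm before the pins (-x, open front) to 20 mm behind them; two open clamp posts, 22 mm above the pad, stand from 42 mm behind the pins. Origin on the table under the mid-point between the pins; x points away from the robot, y left, z up
- pin_left (a point): foot of the carriage's left upright steel pin, on the pad's surface. Each pin is 8 mm across and stands 10 mm above the pad, with a 1 mm chamfer at the top; the two are 70 mm apart along y. Axes as the carriage. The template's round hole goes on this pin, and its tab then stands out before the pad, towards the robot
- pin_right (a point): foot of the carriage's right upright pin, like the left one and 70 mm from it along -y; it takes the template's slot
- seam_guide: magnetic seam guide, a 30 x 55 x 24 mm steel block with a brass knob, loose on the bed; bystander; origin at the centre of its underside
- pin_tin: round open tin, 72 mm across and 26 mm high, loose on the bed; bystander; origin at the centre of its underside
- thread_cone: cone of white thread on a green foot, 80 mm across and 147 mm high, on the table; bystander; origin at the centre of its underside
- oil_bottle: small clear oil bottle with a black cap, 48 mm across and 120 mm high, on the table; bystander; origin at the centre of its underside
- screwdriver: screwdriver, 160 mm long, lying on the table; bystander
- bobbin_tray: grey compartment tray with bobbins, 80 x 110 x 30 mm, on the table; bystander; origin at the centre of its underside
- cover_plate: plain rectangular steel cover plate without tab or openings, 90 x 120 x 4 mm, lying on the table; bystander, not the template; origin at the centre of its underside
There are look-alikes about, which are no part of the job. There is more than one size of the part that bears template_middle; the job needs the larger.

How it is judged:
On the way:
1. the template lies flat on the bed with its tab out over the front edge (tab's middle more than 3 mm beyond it) (x of template_tab in the frame of bed_front_edge below -0.003 m and z of template_middle in the frame of bed_front_edge below 0.005 m and x of template_middle in the frame of bed_front_edge above 0 m and angle between template_middle's own z axis and vertical below 0.06 rad), for 0.2 s.
At the end, for the whole second after the job is handed in: The template lies flat on the carriage's pad (within 0.03 rad, underside within about 2 mm of the pad at both openings), its round hole around the left pin (within 3 mm) and its slot around the right pin (within 4.5 mm), released, tab towards the robot (horizontal distance between template_round_hole and pin_left below 0.003 m and horizontal distance between template_slot and pin_right below 0.0045 m and z of template_round_hole in the frame of pin_left below 0.0035 m and z of template_slot in the frame of pin_right below 0.0035 m and angle between template_middle's own z axis and vertical below 0.03 rad); the robot touches nothing.
It fails at once if the template falls below the bed and the pad (height (world z) of template_middle below 0.07 m).
It fails at once if a bystander is shifted by more than 30 mm (distance of any of seam_guide, pin_tin, thread_cone, oil_bottle, screwdriver, bobbin_tray, cover_plate from where it was at the start of the episode above 0.03 m).
It also fails if it takes over 48 s, if anything falls off the work surface, if the arm or the gripper's body presses on something with over 40 N, if the wrist force passes 120 N, or if a joint passes its speed limit or range.

### The arm

A 6-joint arm with a two-finger parallel gripper is mounted at the origin on the work surface. World frame = base frame: x ahead of the robot, y to its left, z up, the work surface at z = 0. Lengths are in m, angles in rad, forces in N, time in s.
With the tool pointing down it reaches from about 0.3 to 0.775 m from the base axis. Payload 14.6 kg.
Tool frame: the origin (TCP) lies on the mounting face of the last link; the fingertips stand 173 mm ahead of it and the grasp point (between the pads) lies 155 mm ahead of it; z points along the fingers, x is the direction in which the jaws open and shut, and the axes are right-handed (so a half turn about z gives the same grasp; the last joint's range is limited). The gripper opens to 85 mm and grips with 20 to 120 N. Pads are 22 mm wide; open, the fingers measure 114 mm over their backs; the gripper's body (76 mm by 85 mm) begins 54 mm behind the grasp point. The pads swing forward as they close: fully open they stand 13 mm farther back than shut.
Start: joints at [-1.35, 0.3, 1.521, -0, 1.321, -0.067], TCP at [0.156, -0.527, 0.405] pointing down, gripper open.
Joint ranges: [-3.03, 3.03], [-0.79, 2.21], [0.23, 2.52], [-1.04, 4.18], [0, 3.07], [-2.55, 2.55]. Speed limits (rad/s): [2.22, 2.22, 2.57, 3.14, 3.14, 3.14].

### API

Orientations are given as a unit quaternion [x, y, z, w].
In Python, from plant import robot gives the robot as it stands.
- The arm moves only by the tool apply_moves, never from a script. Its argument "moves" is a list of rows, each an object with "linear": the shift along the tool's x, y, z in m, a list of three; "turn": the turn about the tool's z in rad; "claw": the opening, from -1 (shut) to 1 (fully open), so that 0 is half open. In form: [{"linear": [x, y, z], "turn": turn, "claw": claw}, ...]. A call has 1 to 12 rows; each row shifts and turns the commanded pose from where the row before left it, along the tool's axes as they then stand; what a row does not reach is not made up. A row lasts 1/8 s, in which the tool goes at most 62.5 mm and 10.7 degrees, less where a joint would pass 70% of its speed; a pose out of reach is approached as far as the arm can. A call is refused whole if a number of a shift passes 0.0625 or a number of a turn 0.188, either way. A call with a gripper value outside its range is refused whole. The fingers move at their own pace and stop on an object; "squeeze" is the grip in N (left out, the last holds). Time passes only in rows, so rows that do not move let the fingers close. It gives the time, the measured TCP pose, the force and the opening at its end, in the units of the state.
- robot.read_state(): the state, without advancing time (a new reading comes with each control period).
- robot.get_image(name): name is "scene" or "top" or "wrist"; returns (picture, depth): 400x640x3 uint8, red, green, blue; 400x640 float32, m along the optical axis (not along the pixel's ray), 0 where there is no reading.
- robot.get_calibration(name): a dict with "fov_y" (degrees; the focal length in pixels is half the picture's height over the tangent of half this angle, whatever the lens; pixels are square), "cx", "cy" (the principal point, pixels), "R" (3x3) and "t" (3): a world point X has camera coordinates R X + t. Camera axes: x right, y down, z forward; pixel columns grow to the right and rows downward; lengths in m; the calibration is good to about 2 mm. A picture is of the moment at which its call begins: read the wrist's pose just before it. get_calibration takes no time and is no camera call; for the wrist camera it gives the pose at the moment of the call.
- robot.hand_in(): hands the job in, once; it reports no verdict.
Trained networks look in the newest picture that a camera, given by its name, has taken for a name from the list of things; names that differ only in an ending like _2 or _b are one class to them, and where a whole thing is asked for, a point or a joint stands for the part that bears it (a point fixed in the world has none). Each returns a list of dicts, best first, with "score" (0 to 1); they miss things now and then, are a little off and sometimes report something else, mostly with a low value. They report only what shows in the picture. A call takes as long as a camera call. They do not tell look-alikes from the thing itself.
- robot.trace(camera, thing): "region" (400x640 bool, what is visible of it) and "uv" ([column, row] in pixels, amid what is visible of it).
The state is a dict: "clock": time; "joints": joint angles; "dq": joint speeds; "joint_efforts": joint torques, N m; "eef_pos": TCP position; "eef_rot": TCP orientation; "wrist_force": force on the tool from outside, world axes, zero at the start; "ft_torque": the same for the moment, N m; "finger_gap": finger opening in m.
Only numpy, scipy, OpenCV 4.12 (cv2) and the standard library are available. Lean on these libraries where they do the work, as an engineer would, in place of code of your own. Each camera call takes 0.05 s, during which the arm holds its last target.

## Working session

There is one attempt and no reset: what is moved stays moved. The work goes in short steps, Python scripts to look and compute and a tool call to move; the robot and the scene stay as the last step left them, time stands still between calls to the robot, and variables do not carry over. Pictures are saved under pics/ and viewed, and the job is handed in when it is done.

Besides the shell and the picture viewer there is one more tool, called after "Emit:" as name(argument=value, ...), one argument or row to a line, values as JSON. apply_moves: Moves the arm, as the interface text tells. Its arguments: {"type":"object","properties":{"moves":{"type":"array","items":{"type":"object","properties":{"linear":{"type":"array","items":{"type":"number"}},"turn":{"type":"number"},"claw":{"type":"number"}}}},"squeeze":{"type":"number"}},"required":["moves"]}

```bash
ls; mkdir -p pics; cat > h.py <<'E'
import numpy as np, cv2
from plant import robot
def snap(n,f):
    im,d=robot.get_image(n); cv2.imwrite('pics/'+f+'.png',im[:,:,::-1]); np.save('pics/'+f+'.npy',d); return im,d
def K(n):
    c=robot.get_calibration(n); f=200/np.tan(np.radians(c['fov_y'])/2); return f,c['cx'],c['cy'],np.array(c['R']),np.array(c['t'])
def world(n,uv,depth=None,z=None,k=None):
    f,cx,cy,R,t=k or K(n); uv=np.atleast_2d(uv).astype(float)
    r=np.c_[(uv[:,0]-cx)/f,(uv[:,1]-cy)/f,np.ones(len(uv))]
    if depth is not None: return (r*np.reshape(depth,(-1,1))-t)@R
    o=-R.T@t; w=r@R; return o+w*((z-o[2])/w[:,2])[:,None]
def proj(n,X,k=None):
    f,cx,cy,R,t=k or K(n); c=np.atleast_2d(X)@R.T+t; return np.c_[cx+f*c[:,0]/c[:,2],cy+f*c[:,1]/c[:,2]]
E
python3 - <<'E'
from h import *
for n in('scene','top','wrist'):
    snap(n,n+'0'); c=robot.get_calibration(n); print(n,c)
print(robot.read_state())
E
```

```text
pics
scene {'fov_y': 51.757639317852075, 'cx': 319.4361510295023, 'cy': 208.76889936551459, 'R': array([[-0.17018058,  0.98538578,  0.00730931],
       [ 0.83443924,  0.14804907, -0.53084143],
       [-0.52416573, -0.08423973, -0.84743965]]), 't': array([ 0.09993896, -0.33866519,  1.66770123])}
top {'fov_y': 54.65996821158365, 'cx': 316.20995111074234, 'cy': 200.6176818255055, 'R': array([[-0.01829241, -0.99983058,  0.00205094],
       [-0.99443176,  0.01798064, -0.10383724],
       [ 0.10378277, -0.00393895, -0.99459219]]), 't': array([-0.0211095 ,  0.50020662,  1.04619185])}
wrist {'fov_y': 69.6191251521776, 'cx': 320.82001332886585, 'cy': 199.86418153189942, 'R': array([[ 2.84534267e-01, -9.58665869e-01,  5.38538997e-05],
       [-9.07264923e-01, -2.69260198e-01,  3.23062385e-01],
       [-3.09694381e-01, -9.19711787e-02, -9.46377669e-01]]), 't': array([-0.54896114, -0.04231517,  0.38083356])}
{'clock': 0.15, 'joints': array([-1.34962017e+00,  3.00346428e-01,  1.52143576e+00,  3.31236279e-05,
        1.32074282e+00, -6.66018617e-02]), 'dq': array([ 0.00018467, -0.00148315, -0.00388253, -0.00133856,  0.00078254,
        0.00024632]), 'joint_efforts': array([ 1.11693225e-03, -5.43664205e+01, -3.61886036e+01, -2.82154161e-05,
        3.19239407e-03, -6.85714610e-06]), 'eef_pos': array([ 0.15609494, -0.52735723,  0.40425112]), 'eef_rot': array([ 8.01191040e-01, -5.98408473e-01, -3.43669144e-04, -3.15389457e-04]), 'wrist_force': array([ 0.4262036 , -0.11177203,  0.12439026]), 'ft_torque': array([-0.03403681, -0.05026897, -0.00176684]), 'finger_gap': 0.08572403389900957}
```

View pics/top0.png

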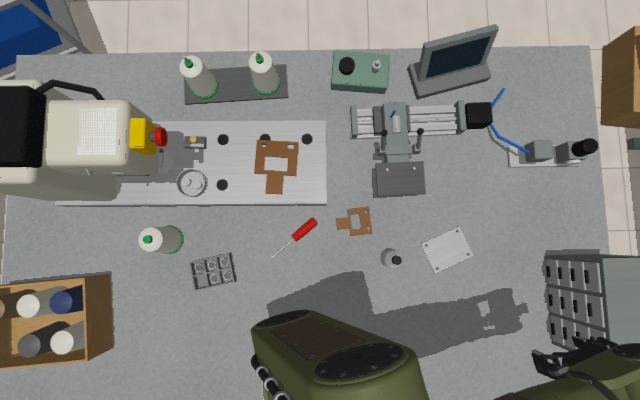

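View pics/scene0.png

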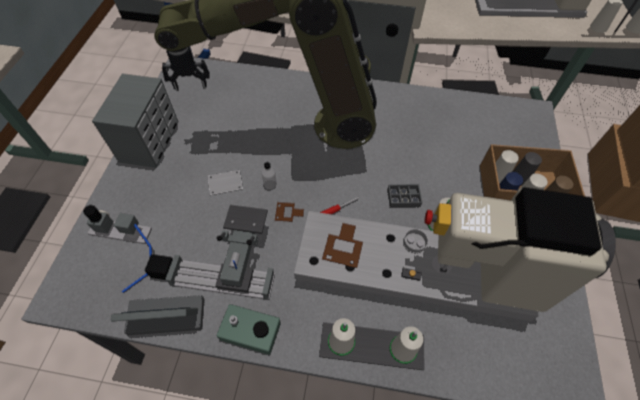

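View pics/wrist0.png

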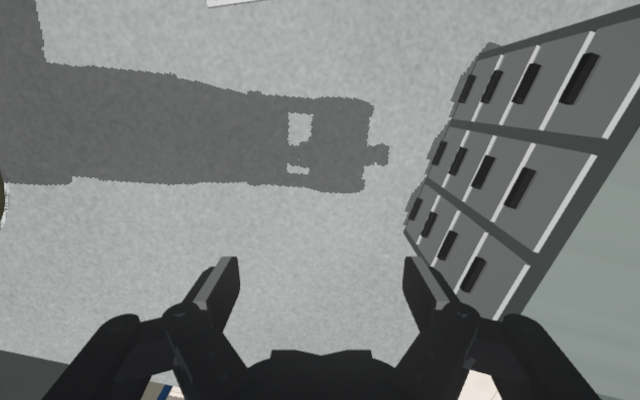

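Candidates for the template in the top view: the brown tabbed plate on the bed at (276,165), the smaller brown tabbed plate on the table at (356,222), and the steel cover plate at (447,249). By the description (larger, on the bed) I choose (276,165). Next I check it in a close crop and measure.

```bash
python3 - <<'E'
from h import *
im=cv2.imread('pics/top0.png'); d=np.load('pics/top0.npy')
c=im[100:230,160:440]; cv2.imwrite('pics/crop0.png',cv2.resize(c,None,fx=2.85,fy=2.85,interpolation=cv2.INTER_CUBIC))
k=K('top')
def show(nm,uv):
    uv=np.array(uv); dd=d[uv[:,1],uv[:,0]]; print(nm,np.round(world('top',uv,depth=dd,k=k),4).tolist())
show('bed',[(310,140),(310,190),(200,195),(230,140)])
show('pad',[(385,175),(415,190),(385,190)])
show('templ',[(262,162),(276,186)])
show('table',[(300,300),(380,275)])
for th in ('template_middle','template_round_hole','template_slot','template_tab','pin_left','pin_right','bed_front_edge','carriage'):
    r=robot.trace('top',th)
    for q in r[:3]: print(th,round(q['score'],2),np.round(q['uv'],1),q['region'].sum())
E
```

```text
bed [[0.6523, -0.0165, 0.0992], [0.5202, -0.0143, 0.0978], [0.5122, 0.2701, 0.0987], [0.6551, 0.1924, 0.1026]]
pad [[0.5556, -0.2097, 0.1003], [0.515, -0.2859, 0.1004], [0.5165, -0.2085, 0.099]]
templ [[0.5946, 0.1087, 0.1052], [0.5319, 0.0734, 0.1005]]
table [[0.2274, 0.0195, 0.0016], [0.2913, -0.2037, 0.0019]]
template_middle 0.83 [359.1 221.3] 597
template_middle 0.79 [275.6 153.3] 1407
template_round_hole 0.93 [361.2 221.2] 634
template_round_hole 0.58 [275.  156.7] 1559
template_slot 0.87 [360.4 222.9] 640
template_slot 0.81 [278.1 157.3] 1368
template_tab 0.66 [276. 161.] 1489
template_tab 0.56 [358.5 219.6] 680
pin_left 0.75 [403.6 128.8] 7076
pin_right 0.59 [404.6 129. ] 6796
bed_front_edge 0.89 [129.1 154.3] 29426
carriage 0.71 [403.3 128.3] 6814
```

View pics/crop0.png

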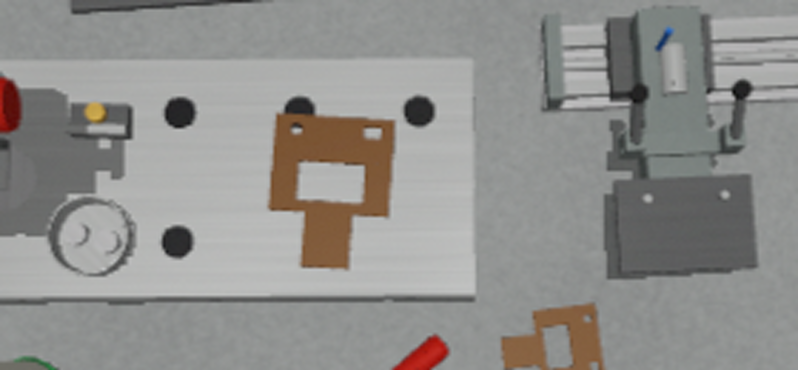

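The crop confirms it: the bed plate has its tab towards the robot at crop (326,235), window (331,182), round hole (297,129) and slot (373,133). The pins show as light dots at (648,198) and (725,195).

```bash
cat >> h.py <<'E'
from scipy.optimize import minimize
def tmask(xy):
    # template occupancy in its frame (mm)
    x,y=xy[...,0]*1e3,xy[...,1]*1e3
    b=(abs(x)<45)&(abs(y)<55)|((x<=-45)&(x>-95)&(abs(y)<22))
    b&=~((abs(x+16)<18)&(abs(y)<30))
    b&=~(np.hypot(x-32,y-35)<5.25)
    return b&~((abs(x-32)<5.25)&(abs(y+35)<7.5))
def brown(im):
    h=cv2.cvtColor(im,cv2.COLOR_RGB2HSV); return (h[...,0]<18)&(h[...,1]>90)&(h[...,2]>30)
def fit(n,im,z,x0,roi=0.16,k=None,mask=None):
    k=k or K(n); m=brown(im) if mask is None else mask
    H,W=m.shape; v,u=np.mgrid[0:H,0:W]
    # supersampled world coords
    best=None
    off=[(-.33,-.33),(.33,-.33),(-.33,.33),(.33,.33),(0,0)]
    w=world(n,np.c_[u.ravel(),v.ravel()],z=z,k=k)
    sel=(np.hypot(w[:,0]-x0[0],w[:,1]-x0[1])<roi)
    uv=np.c_[u.ravel(),v.ravel()][sel]; mm=m.ravel()[sel].astype(float)
    Ws=[world(n,uv+np.array(o),z=z,k=k)[:,:2] for o in off]
    def cost(p):
        c,s=np.cos(p[2]),np.sin(p[2]); s_=0
        for q in Ws:
            dq=q-p[:2]; s_=s_+tmask(np.c_[dq[:,0]*c+dq[:,1]*s,-dq[:,0]*s+dq[:,1]*c])
        return np.mean(abs(s_/len(Ws)-mm))
    p=np.array(x0,float)
    for st in (0.02,0.006,0.002):
        sim=np.vstack([p,p+[st,0,0],p+[0,st,0],p+[0,0,st*8]])
        p=minimize(cost,p,method='Nelder-Mead',options=dict(initial_simplex=sim,xatol=1e-5,fatol=1e-6)).x
    return p,cost(p),mm.sum()/len(mm)
E
python3 - <<'E'
from h import *
im=cv2.imread('pics/top0.png')[:,:,::-1].copy(); k=K('top')
print(world('top',[(275.6,153.3)],z=.1025,k=k))
print(fit('top',im,.1025,(.6,.08,0.05),k=k))
print('pins',world('top',[(160+648/2.85,100+198/2.85),(160+725/2.85,100+195/2.85)],z=.110,k=k))
print('bed edge',world('top',[(160+20/2.85,100+298/2.85),(160+470/2.85,100+298/2.85)],z=.1,k=k))
print('pad front',world('top',[(160+621/2.85,100+277/2.85),(160+757/2.85,100+268/2.85)],z=.1,k=k))
E
```

```text
[[0.61757898 0.07359735 0.1025    ]]
(array([ 0.60628754,  0.07259012, -0.08564714]), np.float64(0.009459574831383932), np.float64(0.11286604627337146))
pins [[ 0.56829446 -0.21456657  0.11      ]
 [ 0.56979571 -0.28429198  0.11      ]]
bed edge [[ 0.48876291  0.35421125  0.1       ]
 [ 0.48140703 -0.0521365   0.1       ]]
pad front [[ 0.49803426 -0.18930766  0.1       ]
 [ 0.50401636 -0.31295536  0.1       ]]
```

Emit:
apply_moves(
  moves=[
    {"linear":[0,0,0],"turn":0.187,"claw":1},
    {"linear":[0,0,0],"turn":0.187,"claw":1},
    {"linear":[-0.045,-0.026,0],"turn":0,"claw":1},
    {"linear":[-0.045,-0.026,0],"turn":0,"claw":1},
    {"linear":[-0.045,-0.026,0],"turn":0,"claw":1},
    {"linear":[-0.045,-0.026,0],"turn":0,"claw":1},
    {"linear":[-0.045,-0.026,0],"turn":0,"claw":1},
    {"linear":[-0.045,-0.026,0],"turn":0,"claw":1},
    {"linear":[-0.045,-0.026,0],"turn":0,"claw":0},
    {"linear":[-0.045,-0.026,0],"turn":0,"claw":-1},
    {"linear":[-0.045,-0.026,0],"turn":0,"claw":-1},
  ],
)

```text
clock: 1.92
eef_pos: [0.4248, -0.1424, 0.4049]
eef_rot: [-0.676, 0.737, -0.0, 0.0]
wrist_force: [0.2, -0.1, 0.2]
finger_gap: 0.0322
```

Emit:
apply_moves(
  moves=[
    {"linear":[-0.045,-0.025,0],"turn":0,"claw":-1},
    {"linear":[-0.045,-0.025,0],"turn":0,"claw":-1},
    {"linear":[-0.045,-0.025,0],"turn":0,"claw":-1},
    {"linear":[-0.045,-0.025,0],"turn":0,"claw":-1},
    {"linear":[-0.03,-0.01,0],"turn":0,"claw":-1},
    {"linear":[0,0,0],"turn":0,"claw":-1},
  ],
)

```text
clock: 2.68
eef_pos: [0.5522, 0.0574, 0.4042]
eef_rot: [-0.677, 0.736, 0.0, -0.0]
wrist_force: [0.6, -1.4, 0.1]
finger_gap: -0.0005
```

```bash
python3 - <<'E'
from h import *
s=robot.read_state();print(s['eef_pos'],s['eef_rot'],s['finger_gap'])
k=K('wrist'); im,d=snap('wrist','w1')
m=brown(im); print(fit('wrist',im,.1025,(.606,.0726,-.0856),k=k))
cv2.imwrite('pics/m1.png',m*255)
E
```

```text
[0.55220625 0.05743411 0.40423443] [-6.76907653e-01  7.36067896e-01  2.44978648e-04 -1.51054803e-04] -0.0004723031119583326
(array([ 0.60788746,  0.07379635, -0.08359735]), np.float64(0.012831695404689189), np.float64(0.13595798029732267))[ WARN:0@18.989] global loadsave.cpp:1063 imwrite_ Unsupported depth image for selected encoder is fallbacked to CV_8U.
```

View pics/w1.png

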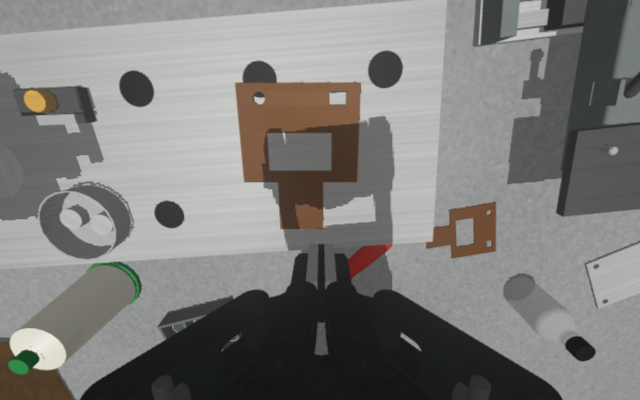

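The wrist view agrees with the top view to within 2 mm. The window is at about (300,150). I lower the shut fingers into it.

Emit:
apply_moves(
  moves=[
    {"linear":[-0.0105,-0.019,0.02],"turn":0,"claw":-1},
    {"linear":[-0.0105,-0.019,0.03],"turn":0,"claw":-1},
    {"linear":[0,0,0.04],"turn":0,"claw":-1},
    {"linear":[0,0,0.03],"turn":0,"claw":-1},
    {"linear":[0,0,0],"turn":0,"claw":-1},
    {"linear":[0,0,0],"turn":0,"claw":-1},
  ],
)

```text
clock: 3.48
eef_pos: [0.5917, 0.0729, 0.2863]
eef_rot: [-0.676, 0.737, -0.001, 0.001]
wrist_force: [-0.0, 1.0, 0.5]
finger_gap: 0.0
```

```bash
python3 - <<'E'
from h import *
s=robot.read_state();print(s['eef_pos'],s['eef_rot'],s['wrist_force'])
im,d=snap('wrist','w2')
print(fit('wrist',im,.1025,(.6079,.0738,-.0836)))
E
```

```text
[0.59167113 0.07285711 0.28632547] [-6.75753238e-01  7.37127284e-01 -6.17518117e-04  7.39098377e-04] [-0.0258963   1.04724175  0.45986655]
(array([ 0.60781686,  0.0744559 , -0.08466096]), np.float64(0.029856689879687197), np.float64(0.10513059190713464))
```

View pics/w2.png

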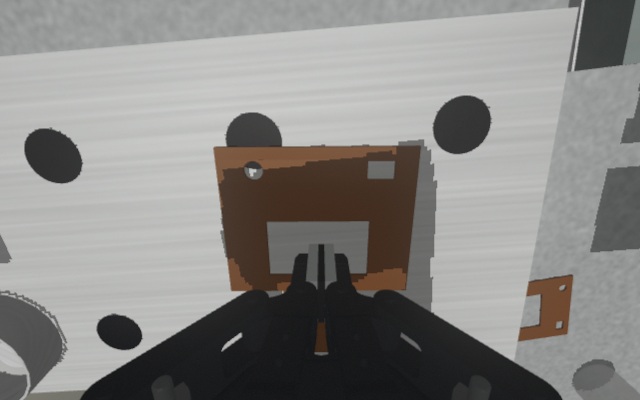

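Fingertips are above the window, about (320,250). Lowering further.

Emit:
apply_moves(
  moves=[
    {"linear":[-0.002,0,0.008],"turn":0,"claw":-1},
    {"linear":[0,0,0.003],"turn":0,"claw":-1},
    {"linear":[0,0,0.001],"turn":0,"claw":-1},
    {"linear":[0,0,0],"turn":0,"claw":-1},
  ],
)

```text
clock: 4.03
eef_pos: [0.5916, 0.0755, 0.2735]
eef_rot: [-0.676, 0.737, -0.0, 0.0]
wrist_force: [-3.9, 0.3, 7.5]
finger_gap: -0.0001
```

Emit:
apply_moves(
  moves=[
    {"linear":[0.0003,0.004,-0.0003],"turn":0,"claw":-1},
    {"linear":[0.0005,0.006,0],"turn":0,"claw":-1},
    {"linear":[0.0005,0.006,0],"turn":0,"claw":-1},
    {"linear":[0.0005,0.006,0],"turn":0,"claw":-1},
    {"linear":[0.0005,0.006,0],"turn":0,"claw":-1},
    {"linear":[0.0005,0.006,0],"turn":0,"claw":-1},
    {"linear":[0.0005,0.006,0],"turn":0,"claw":-1},
    {"linear":[0,0,0],"turn":0,"claw":-1},
  ],
)

```text
clock: 5.03
eef_pos: [0.551, 0.0756, 0.2734]
eef_rot: [-0.676, 0.737, -0.0, 0.0]
wrist_force: [-3.9, -0.2, 9.3]
finger_gap: -0.0002
```

```bash
python3 - <<'E'
from h import *
s=robot.read_state();print(s['eef_pos'],s['eef_rot'],s['wrist_force'])
im,d=snap('wrist','w3')
print(fit('wrist',im,.1025,(.58,.074,-.0836)))
E
```

```text
[0.55096508 0.07556878 0.27344652] [-6.76025867e-01  7.36877889e-01 -3.42144552e-05  5.30938234e-05] [-3.87977879 -0.15267006  9.31807466]
(array([ 0.5739338 ,  0.07438029, -0.07813151]), np.float64(0.03572614791431993), np.float64(0.11820412015867998))
```

View pics/w3.png

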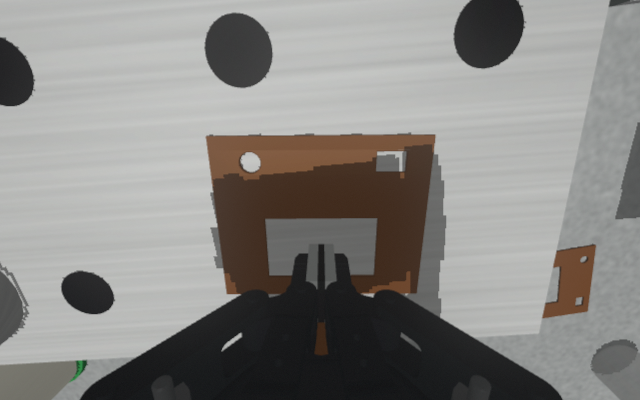

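The template follows: hole at (250,162), slot (390,160), window hooked. I keep pulling.

Emit:
apply_moves(
  moves=[
    {"linear":[0.0005,0.006,0],"turn":0,"claw":-1},
    {"linear":[0.0005,0.006,0],"turn":0,"claw":-1},
    {"linear":[0.0005,0.006,0],"turn":0,"claw":-1},
    {"linear":[0.0005,0.006,0],"turn":0,"claw":-1},
    {"linear":[0.0005,0.006,0],"turn":0,"claw":-1},
    {"linear":[0.0005,0.006,0],"turn":0,"claw":-1},
    {"linear":[0,0.004,0],"turn":0,"claw":-1},
    {"linear":[0,0,0],"turn":0,"claw":-1},
  ],
)

```text
clock: 6.08
eef_pos: [0.511, 0.076, 0.2734]
eef_rot: [-0.676, 0.737, -0.0, 0.0]
wrist_force: [-2.2, 0.1, 8.6]
finger_gap: -0.0
```

```bash
python3 - <<'E'
from h import *
s=robot.read_state();print(s['eef_pos'],s['eef_rot'],s['wrist_force'])
im,d=snap('wrist','w4')
print(fit('wrist',im,.1025,(.535,.074,-.0836)))
im,d=snap('top','t4')
print(fit('top',im,.1025,(.535,.074,-.0836)))
cv2.imwrite('pics/t4c.png',cv2.resize(im[120:240,180:350,::-1],None,fx=4,fy=4,interpolation=cv2.INTER_CUBIC))
E
```

```text
[0.51098983 0.07602078 0.27344849] [-6.76009647e-01  7.36892726e-01 -1.53592298e-04  2.11134882e-04] [-2.22254691  0.0973728   8.55393176]
(array([ 0.53420283,  0.07485096, -0.0818342 ]), np.float64(0.03966601720625261), np.float64(0.12236990774103433))
(array([ 0.53422634,  0.07366894, -0.07790645]), np.float64(0.13327196652719664), np.float64(0.026192468619246862))
```

View pics/t4c.png

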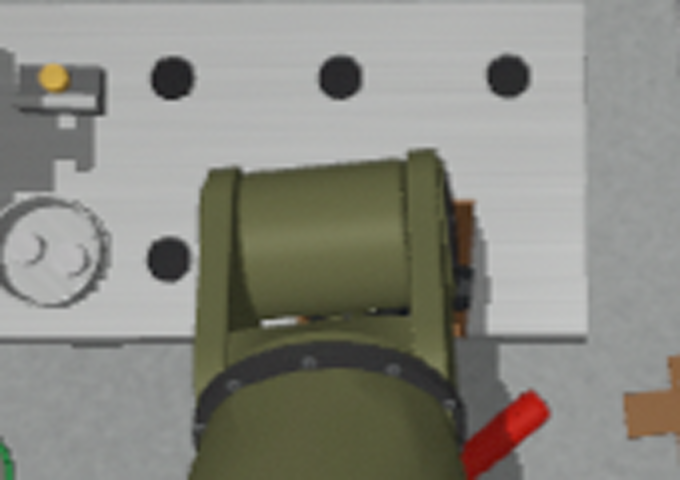

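View pics/w4.png

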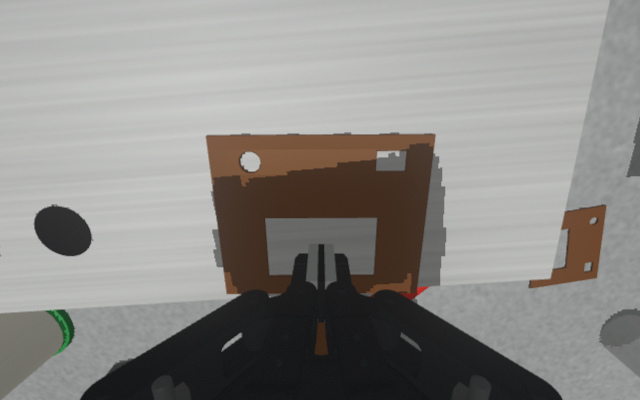

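```bash
python3 - <<'E'
from h import *
print(world('wrist',[(100,307),(190,302),(450,286),(545,281)],z=.1))
print(world('top',[(180+20/4,120+338/4),(180+580/4,120+337/4)],z=.1))
im=cv2.imread('pics/w4.png'); cv2.imwrite('pics/w4c.png',cv2.resize(im[240:330,80:560],(800*1,150*1),interpolation=cv2.INTER_CUBIC))
E
```

```text
[[ 0.4885628   0.21232673  0.1       ]
 [ 0.48747232  0.15748211  0.1       ]
 [ 0.48548485  0.00302304  0.1       ]
 [ 0.48419271 -0.05195009  0.1       ]]
[[ 0.4880846   0.30796987  0.1       ]
 [ 0.48220851 -0.05237908  0.1       ]]
```

View pics/w4c.png

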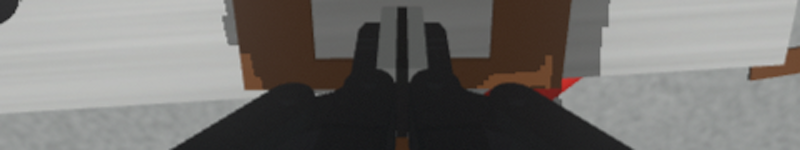

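Emit:
apply_moves(
  moves=[
    {"linear":[0,-0.004,0],"turn":0,"claw":-1},
    {"linear":[0,0,-0.01],"turn":0,"claw":-1},
    {"linear":[0,0,-0.03],"turn":0,"claw":0},
    {"linear":[0,0.02,-0.02],"turn":0,"claw":1},
    {"linear":[0,0.03,0],"turn":0,"claw":1},
    {"linear":[0,0,0],"turn":0,"claw":1},
    {"linear":[0,0,0],"turn":0,"claw":1},
  ],
)

```text
clock: 7.05
eef_pos: [0.4658, 0.0799, 0.3333]
eef_rot: [-0.676, 0.737, -0.0, 0.0]
wrist_force: [0.1, 1.1, -0.3]
finger_gap: 0.0853
```

```bash
python3 - <<'E'
from h import *
s=robot.read_state();print(s['eef_pos'],s['eef_rot'],s['wrist_force'],s['finger_gap'])
im,d=snap('wrist','w5')
print(fit('wrist',im,.1025,(.534,.074,-.0836)))
print(world('wrist',[(10,300)],z=.1))
E
```

```text
[0.46577103 0.07990533 0.33328193] [-6.75990716e-01  7.36910083e-01 -1.72888961e-04  2.25959492e-04] [ 0.06682637  1.13038754 -0.28832485] 0.08533287697398269
(array([ 0.53432233,  0.07481098, -0.08132472]), np.float64(0.03567932410525002), np.float64(0.18772602568898866))
[[0.4132412  0.34877992 0.1       ]]
```

View pics/w5.png

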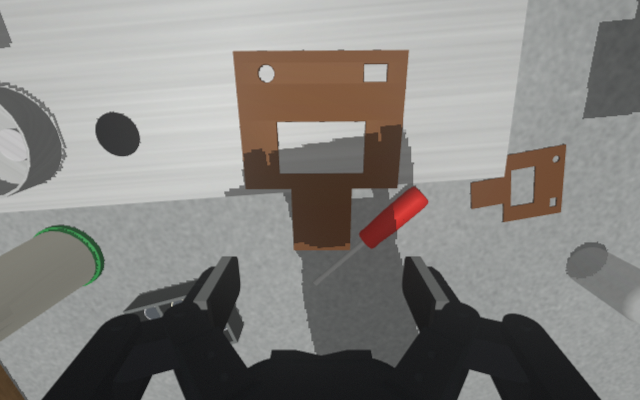

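Emit:
apply_moves(
  moves=[
    {"linear":[0,0,0.03],"turn":0,"claw":1},
    {"linear":[0,0,0.03],"turn":0,"claw":1},
    {"linear":[0,0,0.019],"turn":0,"claw":1},
    {"linear":[0,0,0],"turn":0,"claw":1},
    {"linear":[0,0,0],"turn":0,"claw":0.3},
    {"linear":[0,0,0],"turn":0,"claw":0.2},
    {"linear":[0,0,0],"turn":0,"claw":0.1},
    {"linear":[0,0,0],"turn":0,"claw":0},
    {"linear":[0,0,0],"turn":0,"claw":-0.1},
    {"linear":[0,0,0],"turn":0,"claw":-0.2},
    {"linear":[0,0,0],"turn":0,"claw":-0.3},
    {"linear":[0,0,0],"turn":0,"claw":-0.4},
  ],
  squeeze=50,
)

```text
clock: 8.6
eef_pos: [0.4656, 0.08, 0.2542]
eef_rot: [-0.676, 0.737, -0.0, 0.0]
wrist_force: [-1.6, 0.9, 4.8]
finger_gap: 0.0417
```

```bash
python3 - <<'E'
from h import *
s=robot.read_state();print(s['eef_pos'],s['eef_rot'],s['wrist_force'],s['finger_gap'])
im,d=snap('wrist','w6')
print(fit('wrist',im,.1025,(.534,.074,-.0836)))
E
```

```text
[0.46563634 0.07996488 0.25418674] [-6.75978276e-01  7.36921497e-01 -1.55337971e-04  2.32261435e-04] [-1.58658245  0.88943823  4.83199527] 0.041736449860445
(array([ 0.53449699,  0.07502331, -0.08319696]), np.float64(0.03141784102862806), np.float64(0.2652464204056439))
```

View pics/w6.png

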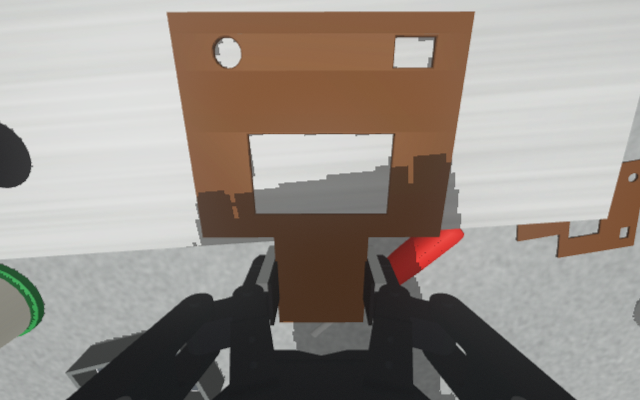

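Gripped: finger pads at both tab sides (270,285) and (375,285), and both openings are in view, at (228,52) and (414,50). Lifting a little and checking.

Emit:
apply_moves(
  moves=[
    {"linear":[0,0,-0.003],"turn":0,"claw":-0.5},
    {"linear":[0,0,-0.005],"turn":0,"claw":-0.5},
    {"linear":[0,0,-0.007],"turn":0,"claw":-0.5},
    {"linear":[0,0,0],"turn":0,"claw":-0.5},
    {"linear":[0,0,0],"turn":0,"claw":-0.5},
  ],
)

```text
clock: 9.28
eef_pos: [0.4655, 0.0799, 0.269]
eef_rot: [-0.676, 0.737, 0.0, -0.0]
wrist_force: [0.8, -0.4, -0.5]
finger_gap: 0.042
```

```bash
python3 - <<'E'
from h import *
s=robot.read_state();print(s['eef_pos'],s['eef_rot'],s['wrist_force'],s['finger_gap'])
k=K('wrist'); im,d=snap('wrist','w7')
m=brown(im)&(d>0.05)&(d<.2)
m[230:]=False
v,u=np.nonzero(m); P=world('wrist',np.c_[u,v],depth=d[v,u],k=k)
A=np.c_[P[:,:2]-[.534,.075],np.ones(len(P))]; c=np.linalg.lstsq(A,P[:,2],rcond=None)[0]; print('plane',c)
E
```

```text
[0.46549701 0.07993015 0.26895757] [-6.75982935e-01  7.36917276e-01  1.23492819e-05 -1.79952287e-05] [ 0.84714933 -0.3502928  -0.49234763] 0.04203987061414874
plane [-0.00694463 -0.00047202  0.11660776]
```

View pics/w7.png

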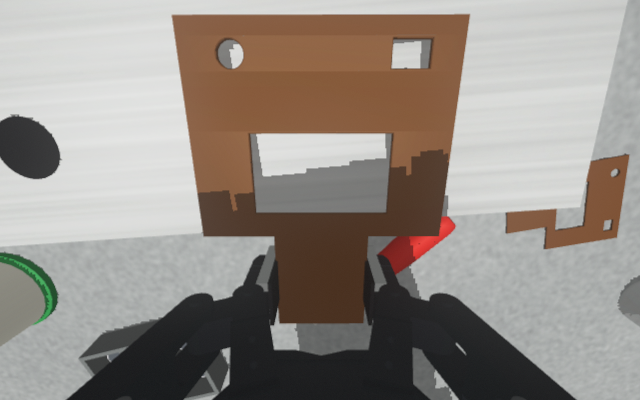

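Held firmly and level (tilt about 0.007 rad). Carrying it to the carriage.

Emit:
apply_moves(
  moves=[
    {"linear":[0,0,-0.02],"turn":0,"claw":-0.5},
    {"linear":[0,0,-0.025],"turn":-0.05,"claw":-0.5},
    {"linear":[0,0,-0.005],"turn":-0.055,"claw":-0.5},
    {"linear":[0.02,0,0],"turn":0,"claw":-0.5},
    {"linear":[0.035,0.001,0],"turn":0,"claw":-0.5},
    {"linear":[0.04,0.001,0],"turn":0,"claw":-0.5},
    {"linear":[0.04,0.001,0],"turn":0,"claw":-0.5},
    {"linear":[0.04,0.001,0],"turn":0,"claw":-0.5},
    {"linear":[0.04,0.001,0],"turn":0,"claw":-0.5},
    {"linear":[0.04,0,0],"turn":0,"claw":-0.5},
    {"linear":[0.035,0,0],"turn":0,"claw":-0.5},
    {"linear":[0.025,0,0],"turn":0,"claw":-0.5},
  ],
)

```text
clock: 10.82
eef_pos: [0.4663, -0.2366, 0.3187]
eef_rot: [0.713, -0.701, -0.0, 0.0]
wrist_force: [-0.7, 0.6, -0.1]
finger_gap: 0.0425
```

Emit:
apply_moves(
  moves=[
    {"linear":[0.012,0,0],"turn":0,"claw":-0.5},
    {"linear":[0.005,0,0.01],"turn":0,"claw":-0.5},
    {"linear":[0,0,0.02],"turn":0,"claw":-0.5},
    {"linear":[0,0,0],"turn":0,"claw":-0.5},
    {"linear":[0,0,0],"turn":0,"claw":-0.5},
  ],
)

```text
clock: 11.45
eef_pos: [0.467, -0.2517, 0.2894]
eef_rot: [0.714, -0.7, 0.0, -0.0]
wrist_force: [-0.4, 0.0, -0.5]
finger_gap: 0.0421
```

```bash
python3 - <<'E'
from h import *
s=robot.read_state();print(s['eef_pos'],s['eef_rot'],s['wrist_force'],s['finger_gap'])
k=K('wrist'); im,d=snap('wrist','w8')
m=brown(im)&(d>0.05)&(d<.2)
m[230:]=False
v,u=np.nonzero(m); P=world('wrist',np.c_[u,v],depth=d[v,u],k=k)
A=np.c_[P[:,:2]-[.537,-.25],np.ones(len(P))]; c=np.linalg.lstsq(A,P[:,2],rcond=None)[0]; print('plane',c)
print(fit('wrist',im,c[2]-.00,(.537,-.25,.0215)))
snap('top','t8')
cv2.imwrite('pics/w8c.png',cv2.resize(im[0:110,160:480,::-1],None,fx=2.5,fy=2.5,interpolation=cv2.INTER_CUBIC))
E
```

```text
[ 0.46699274 -0.251695    0.28937268] [ 7.13943528e-01 -7.00203271e-01  1.24030268e-04 -5.56557443e-05] [-0.39382117  0.04091202 -0.52202639] 0.042061496924270754
plane [-0.00608903 -0.00099292  0.13699517]
(array([ 0.53566086, -0.24953907,  0.02076105]), np.float64(0.02600496625660744), np.float64(0.25738259883244796))
```

View pics/w8.png

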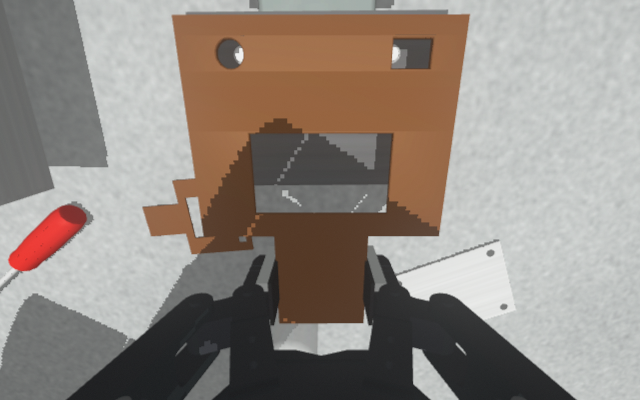

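View pics/w8c.png

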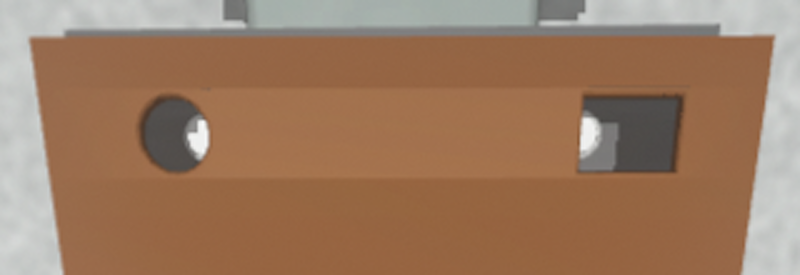

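View pics/t8.png

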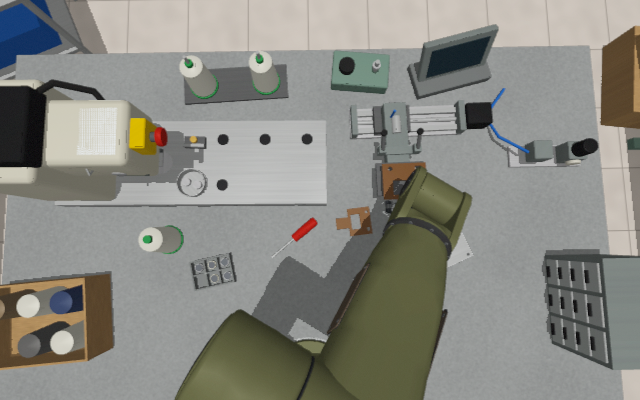

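```bash
python3 - <<'E'
from h import *
P=world('wrist',[(160+208/2.5,136/2.5),(160+580/2.5,133/2.5)],z=.110);print('pins',P)
H=world('wrist',[(160+175/2.5,134/2.5),(160+631/2.5,133/2.5)],z=.137);print('holes',H)
E
```

```text
pins [[ 0.5704512  -0.21268927  0.11      ]
 [ 0.57235995 -0.28235969  0.11      ]]
holes [[ 0.566946   -0.21424826  0.137     ]
 [ 0.5684927  -0.28421536  0.137     ]]
```

Emit:
apply_moves(
  moves=[
    {"linear":[-0.0015,-0.0035,0.005],"turn":-0.004,"claw":-0.5},
    {"linear":[0,0,0.01],"turn":0,"claw":-0.5},
    {"linear":[0,0,0.005],"turn":0,"claw":-0.5},
    {"linear":[0,0,0],"turn":0,"claw":-0.5},
    {"linear":[0,0,0],"turn":0,"claw":-0.5},
  ],
)

```text
clock: 12.18
eef_pos: [0.4703, -0.2506, 0.2691]
eef_rot: [0.715, -0.699, 0.0, -0.0]
wrist_force: [-0.6, -0.9, -0.3]
finger_gap: 0.0422
```

```bash
python3 - <<'E'
from h import *
s=robot.read_state();print(s['eef_pos'],s['eef_rot'],s['wrist_force'],s['finger_gap'])
im,d=snap('wrist','w9')
cv2.imwrite('pics/w9c.png',cv2.resize(np.vstack([im[25:85,200:260,::-1],im[25:85,380:440,::-1]]).reshape(2,60,60,3).transpose(1,0,2,3).reshape(60,120,3),None,fx=6.5,fy=6.5,interpolation=cv2.INTER_CUBIC))
E
```

```text
[ 0.47028142 -0.25060054  0.26909979] [ 7.15083228e-01 -6.99039322e-01  6.12557671e-05 -1.60890754e-05] [-0.60261395 -0.93335921 -0.33306982] 0.04217426389554215
```

View pics/w9c.png

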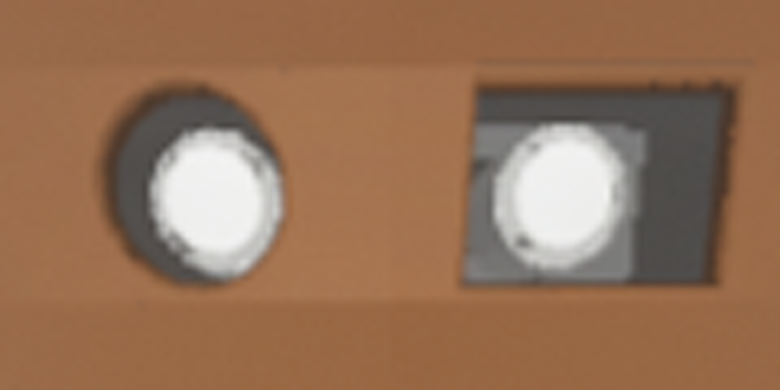

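```bash
python3 - <<'E'
from h import *
P=world('wrist',[(200+213/6.5,25+193/6.5),(380+170/6.5,25+193/6.5)],z=.110);print('pins',P)
H=world('wrist',[(200+195/6.5,25+185/6.5),(380+208/6.5,25+185/6.5)],z=.117);print('holes',H); print(P-H)
im=cv2.imread('pics/w9.png')[:,:,::-1].copy()
for z in (.1165,.1175):
  p,c,_=fit('wrist',im,z,(.54,-.25,.0215));R=np.array([[np.cos(p[2]),-np.sin(p[2])],[np.sin(p[2]),np.cos(p[2])]])
  print(p,c,p[:2]+R@[.032,.035],p[:2]+R@[.032,-.035])
E
```

```text
pins [[ 0.57055784 -0.21178364  0.11      ]
 [ 0.57221232 -0.281892    0.11      ]]
holes [[ 0.57002467 -0.21270466  0.117     ]
 [ 0.5716654  -0.28221967  0.117     ]]
[[ 0.00053317  0.00092102 -0.007     ]
 [ 0.00054693  0.00032767 -0.007     ]]
[ 0.5388462  -0.24801877  0.02424853] 0.027892351150721525 [ 0.56998818 -0.21225318] [ 0.57168541 -0.2822326 ]
[ 0.53876684 -0.24802634  0.02351968] 0.03216109745681465 [ 0.56993488 -0.21228346] [ 0.5715811 -0.2822641]
```

Pins and openings now agree within 1 mm. A small correction, then part-way down over the pins.

Emit:
apply_moves(
  moves=[
    {"linear":[-0.0006,-0.0006,0],"turn":0,"claw":-0.5},
    {"linear":[0,0,0.003],"turn":0,"claw":-0.5},
    {"linear":[0,0,0.003],"turn":0,"claw":-0.5},
    {"linear":[0,0,0.002],"turn":0,"claw":-0.5},
    {"linear":[0,0,0],"turn":0,"claw":-0.5},
  ],
)

```text
clock: 12.85
eef_pos: [0.4708, -0.2499, 0.2608]
eef_rot: [0.715, -0.699, -0.0, 0.0]
wrist_force: [0.2, -0.6, -1.3]
finger_gap: 0.0421
```

```bash
python3 - <<'E'
from h import *
s=robot.read_state();print(s['eef_pos'],s['wrist_force'],s['ft_torque'],s['finger_gap'])
im,d=snap('wrist','w10')
cv2.imwrite('pics/w10c.png',cv2.resize(np.hstack([im[25:85,200:260,::-1],im[25:85,380:440,::-1]]),None,fx=6.5,fy=6.5,interpolation=cv2.INTER_CUBIC))
E
```

```text
[ 0.4708225  -0.24989342  0.26076021] [ 0.19093056 -0.59920176 -1.28642958] [ 0.05815862  0.01334222 -0.01430196] 0.042056984544604256
```

View pics/w10c.png

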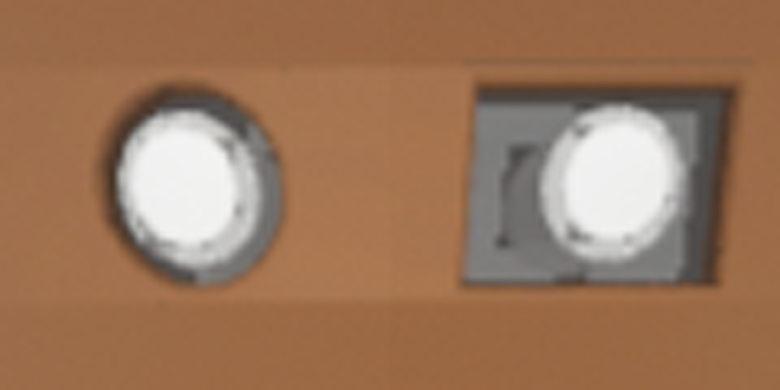

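Both pins stand inside the openings. Lowering to the pad.

Emit:
apply_moves(
  moves=[
    {"linear":[0,0,0.002],"turn":0,"claw":-0.5},
    {"linear":[0,0,0.002],"turn":0,"claw":-0.5},
    {"linear":[0,0,0.0015],"turn":0,"claw":-0.5},
    {"linear":[0,0,0],"turn":0,"claw":-0.5},
  ],
)

```text
clock: 13.4
eef_pos: [0.4708, -0.2499, 0.2554]
eef_rot: [0.715, -0.699, -0.0, 0.0]
wrist_force: [-0.0, 1.3, -0.7]
finger_gap: 0.0417
```

```bash
python3 - <<'E'
from h import *
s=robot.read_state();print(s['eef_pos'],s['wrist_force'],s['ft_torque'],s['finger_gap'])
im,d=snap('wrist','w11')
cv2.imwrite('pics/w11c.png',cv2.resize(np.hstack([im[25:85,200:260,::-1],im[25:85,380:440,::-1]]),None,fx=6.5,fy=6.5,interpolation=cv2.INTER_CUBIC))
E
```

```text
[ 0.47084586 -0.24990901  0.25537345] [-0.00886315  1.25789122 -0.66214331] [0.00075305 0.05342123 0.00652692] 0.041732131662683435
```

View pics/w11c.png

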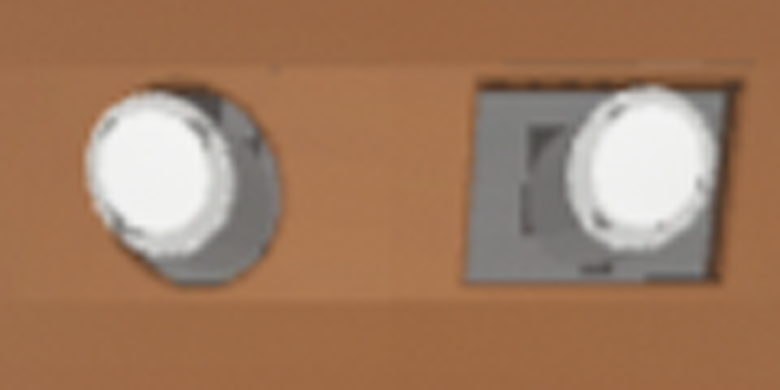

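Emit:
apply_moves(
  moves=[
    {"linear":[0,0,0.001],"turn":0,"claw":-0.5},
    {"linear":[0,0,0.0003],"turn":0,"claw":-0.5},
    {"linear":[0,0,0],"turn":0,"claw":-0.5},
  ],
)

```text
clock: 13.82
eef_pos: [0.4709, -0.2499, 0.2543]
eef_rot: [0.715, -0.699, 0.0, -0.0]
wrist_force: [-1.2, 1.0, 1.7]
finger_gap: 0.0422
```

Slight contact with the pad (about 2 N). Opening now and going straight up.

Emit:
apply_moves(
  moves=[
    {"linear":[0,0,0],"turn":0,"claw":0.1},
    {"linear":[0,0,0],"turn":0,"claw":0.3},
    {"linear":[0,0,0],"turn":0,"claw":0.7},
    {"linear":[0,0,0],"turn":0,"claw":1},
    {"linear":[0,0,0],"turn":0,"claw":1},
    {"linear":[0,0,0],"turn":0,"claw":1},
    {"linear":[0,0,0],"turn":0,"claw":1},
  ],
)

```text
clock: 14.7
eef_pos: [0.4708, -0.2499, 0.2542]
eef_rot: [0.715, -0.699, -0.0, -0.0]
wrist_force: [0.3, 0.2, 0.3]
finger_gap: 0.0849
```

```bash
python3 - <<'E'
from h import *
s=robot.read_state();print(s['eef_pos'],s['wrist_force'],s['finger_gap'])
im,d=snap('wrist','w12')
E
```

```text
[ 0.47084119 -0.24990446  0.25418782] [0.34818974 0.23070475 0.2570526 ] 0.08494830400771602
```

View pics/w12.png

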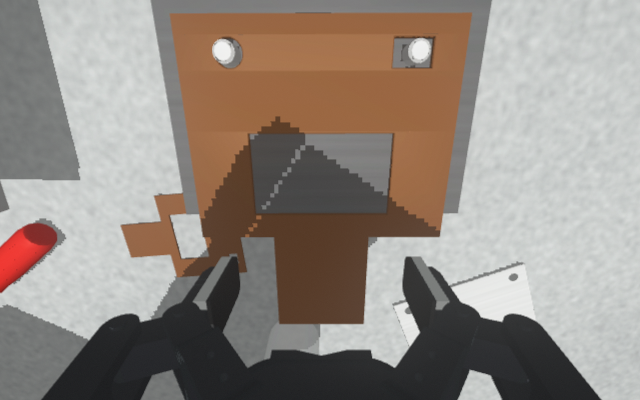

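Released: both pins stand up through the openings at (227,51) and (418,50), with the tab between the open fingers. Rising and checking.

Emit:
apply_moves(
  moves=[
    {"linear":[0,0,-0.02],"turn":0,"claw":1},
    {"linear":[0,0,-0.04],"turn":0,"claw":1},
    {"linear":[0,0,-0.05],"turn":0,"claw":1},
    {"linear":[0,0,-0.03],"turn":0,"claw":1},
    {"linear":[0,0,0],"turn":0,"claw":1},
    {"linear":[0,0,0],"turn":0,"claw":1},
  ],
)

```text
clock: 15.5
eef_pos: [0.4707, -0.2499, 0.3932]
eef_rot: [0.715, -0.699, -0.001, 0.0]
wrist_force: [-0.4, -0.5, 0.3]
finger_gap: 0.0856
```

```bash
python3 - <<'E'
from h import *
s=robot.read_state();print(s['eef_pos'],s['wrist_force'],s['finger_gap'])
k=K('wrist'); im,d=snap('wrist','w13'); snap('top','t13')
p,c,_=fit('wrist',im,.1025,(.539,-.248,.0235),roi=.12,k=k);print(p,c)
R=np.array([[np.cos(p[2]),-np.sin(p[2])],[np.sin(p[2]),np.cos(p[2])]])
print('holes',p[:2]+R@[.032,.035],p[:2]+R@[.032,-.035])
m=brown(im); v,u=np.nonzero(m); P=world('wrist',np.c_[u,v],depth=d[v,u],k=k)
q=(P[:,2]>.08)&(P[:,2]<.13)&(np.hypot(P[:,0]-.53,P[:,1]+.25)<.1);P=P[q]
A=np.c_[P[:,:2]-[.539,-.248],np.ones(len(P))]; print('plane',np.linalg.lstsq(A,P[:,2],rcond=None)[0])
cv2.imwrite('pics/w13c.png',cv2.resize(im[60:300,170:470,::-1],None,fx=2.5,fy=2.5,interpolation=cv2.INTER_CUBIC))
E
```

```text
[ 0.47071324 -0.24985563  0.39322759] [-0.40779386 -0.5012731   0.33353628] 0.08556108882707696
[ 0.53974965 -0.24736357  0.02448204] 0.03864749621172076
holes [ 0.57088328 -0.21159071] [ 0.57259685 -0.28156973]
plane [ 0.00050175 -0.00044409  0.10303453]
```

View pics/w13c.png

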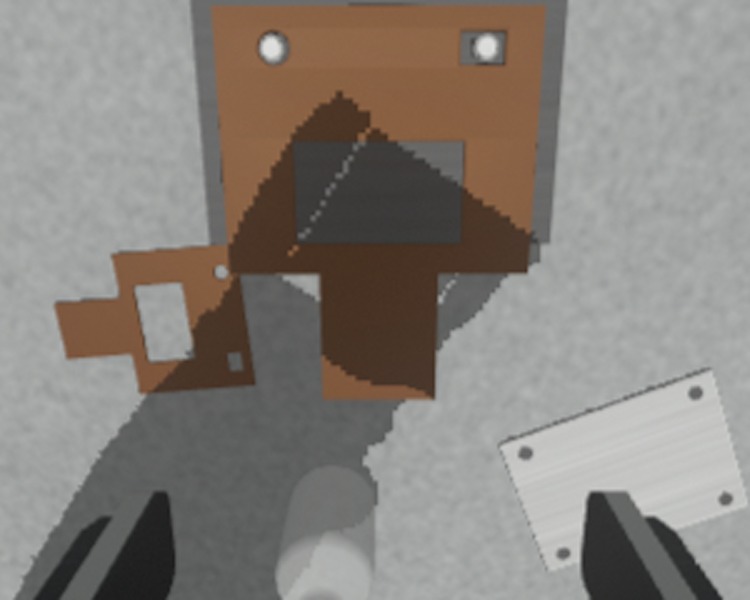

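View pics/t13.png

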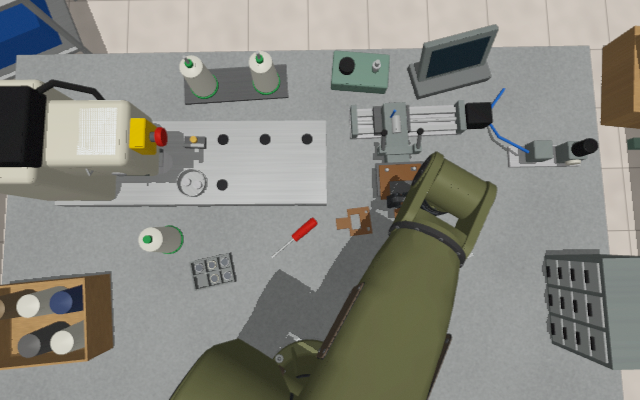

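The template lies flat (plane tilt under 0.001 rad, top at about 0.103 m) with both pins through the openings. The bystanders stand as before, and the gripper is clear.

```bash
python3 -c "
from plant import robot
print(robot.hand_in())"
```

```text
the job is handed in; nothing more can be done
None
```

I handed the job in after about 15.6 s, with the template lying on the carriage, both openings down over the pins and the tab towards the robot. The hand-in gave no verdict, so this rests on my own checks.

**What I did:**
- I chose the larger brown template on the bed over the smaller look-alike on the table.
- I put the shut fingers in its window and pulled it until the tab's middle was about 22 mm beyond the bed's front edge.
- I pinched the tab by its sides at 50 N and carried the template to the carriage.
- I lined up the hole and slot with the pins using the wrist camera, lowered it until it just touched the pad (about 2 N), released it and rose clear.

**Last checks:**
- **Flatness:** tilt was under 0.001 rad and the top surface was at about 0.103 m, which fits a plate lying flat on the pad.
- **Hole and slot:** both pins showed through their openings. The fitted opening centres were within about 0.5 mm of the pin positions I had measured during alignment.
- **Bystanders:** those in view looked unmoved; I judged this by eye, not by measurement. In the last top picture the arm hid the oil bottle and cover plate, which the wrist picture did show.
- **Robot:** it touched nothing at hand-in.

**Small disagreements:** the top and wrist cameras differed by about 2 mm on absolute positions, so I did the final fit with the wrist camera alone. The finger gap read about 42 mm on the 44 mm tab, but the hold was firm.

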